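Unscrew the drag cap of a spinning reel into the parts dish

TASK

Unscrew the round drag cap from the top of the spinning reel held in the vise (anticlockwise seen from above, in several twists, until its thread lets go; do not wrench it off or lean on the bail wire beside it). Set it down gently, right way up and flat on the floor of the amber parts dish beside the small bushing that already lies there, and let go. Leave the dish, the bushing and the other things on the bench where they are.

Things in the scene. Friction and masses are not known exactly. Their poses are not given: they have to be found in the camera images.
- cap_grip (a point): the drag cap: a round dark knurled head (42 mm across, 18 mm high), to be gripped from above, on a bright hollow skirt (41 mm across, 18 mm high); 36 mm high in all, 70 g. The point lies on its axis in the middle of the head, 27 mm above the skirt's lower edge, 9 mm below the flat top; z is its axis, up when right way up
- spool_top (a point): centre of the reel's flat spool top (60 mm across), on the cap's screw axis, 130 mm above the bench, fixed; z up. The tightened cap's skirt starts 1 to 2 mm above it. x points to the cast iron vise, 60 to 145 mm from the axis, up to 110 mm above the bench. A crank handle sticks out at the +y side, lower than 70 mm above the bench
- bail_mid (a point): middle of the reel's fixed steel bail wire (4 mm thick) that stands beside the cap: it arches round the screw axis at 53 mm radius, 166 mm above the bench, 0.42 rad to either side of this point, then slopes down to the rotor 1.0 rad to either side (43 mm radius, 117 mm above the bench). It may stand in any direction from the axis. Bends above 20 N
- dish: round amber parts dish, loose, 250 g; origin at the centre of its underside; outer diameter 140 mm at the rim (128 mm at the foot), 22 mm high, wall 3 mm, floor 4 mm thick (inner diameter 122 mm at the floor). x axis: towards the bushing that lies in it
- bushing_center (a point): small plain brass bushing (a ring, outer diameter 20 mm, 14 mm high) lying in the dish, about 42 mm from the dish's centre; the point is its centre, half-way up. Stays where it is
- puller_center (a point): steel three-jaw gear puller, standing on its jaws, 125 mm high, 90 mm across; point on its axis 60 mm above the bench. Bystander
- block_center (a point): brass bushing block with three holes, 70 x 50 x 32 mm; point at its centre. Bystander
- dial_center (a point): pewter drag adjuster dial, a stepped disc of 50 mm diameter and 20 mm height, lying on the bench; point half-way up on its axis. Bystander
- collar_top (a point): centre of the top of the fixed steel threaded collar (16 mm high) hidden inside the cap, on the screw axis. Right-hand coarse thread: the cap comes off anticlockwise seen from above, rising 18 mm per turn, and lets go 3.0 to 3.7 rad from the start. A spring presses it up with about 10 N over the first 4 mm; it takes about 0.2 N m to turn; let go part-way, it stays put
Mind the look-alikes: they are no part of the job. Leave any purple or red look-alike of the part that bears cap_grip alone. There is more than one size of the dish; the one meant has the size given above.

How it is judged:
On the way, in this order (a step that is already met when the one before it is completed fails the run):
1. the cap has been screwed up its thread by at least 4 mm, still on the screw axis and level (z of cap_grip in the frame of spool_top between 0.0325 and 0.043 m and horizontal distance between cap_grip and spool_top below 0.006 m and angle between cap_grip's own z axis and vertical below 0.15 rad), for 0.1 s.
2. the cap is lifted free of the collar in the gripper (z of cap_grip in the frame of spool_top above 0.05 m and contact force between the fingers and cap above 0.5 N), for 0.1 s.
3. the cap is lowered by the gripper to within 6 mm of the dish floor (z of cap_grip in the frame of dish below 0.037 m and horizontal distance between cap_grip and dish below 0.045 m and contact force between the fingers and cap above 0.5 N), for 0.05 s.
At the end, for the whole second after the job is handed in: The cap rests flat (within 0.1 rad) and right way up on the dish floor, its axis within 45 mm of the dish's centre, released and still; the dish has moved less than 30 mm and stands level, the bushing still lies in it (horizontal distance between cap_grip and dish below 0.045 m and z of cap_grip in the frame of dish between 0.027 and 0.034 m and angle between each of cap_grip, dish's own z axis and vertical below 0.1 rad and linear speed of cap below 0.02 m/s and horizontal distance between bushing_center and dish below 0.056 m and height (world z) of bushing_center below 0.02 m and distance of dish from where it was at the start of the episode below 0.03 m); the robot touches nothing.
It fails at once if the cap is wrenched: more than 120 N between cap and reel (contact force between cap and reel above 120 N).
It fails at once if the bail wire or rotor is pressed by the robot with more than 20 N (contact force between any of the fingers, the arm and rotor above 20 N).
It fails at once if the bushing is shifted by more than 20 mm (distance of bushing_center from where it was at the start of the episode above 0.02 m).
It fails at once if the gear puller, block or dial is shifted by more than 20 mm (distance of any of puller_center, block_center, dial_center from where it was at the start of the episode above 0.02 m).
It also fails if it takes over 51 s, if anything falls off the work surface, if the arm or the gripper's body presses on something with over 40 N, if the wrist force passes 120 N, or if a joint passes its speed limit or range.

ROBOT

A 7-joint arm with a two-finger parallel gripper is mounted at the origin on the work surface. World frame = base frame: x ahead of the robot, y to its left, z up, the work surface at z = 0. Lengths are in m, angles in rad, forces in N, time in s.
With the tool pointing down it reaches from about 0.35 to 0.9 m from the base axis. Payload 7.2 kg.
Tool frame: the origin (TCP) lies at the very end of the fingers, on their centre line; the grasp point (between the pads) lies 19 mm behind it; z points along the fingers, y is the line along which they close (so a half turn about z gives the same grasp; the last joint's range is limited). The gripper opens to 85 mm and grips with 20 to 120 N. Pads are 22 mm wide; open, the fingers measure 114 mm over their backs; the gripper's body (76 mm by 85 mm) begins 54 mm behind the grasp point. The pads swing forward as they close: fully open they stand 13 mm farther back than shut.
Start: joints at [1.035, 0.411, -0.013, 1.596, 0.006, 1.134, -0.082], TCP at [0.282, -0.558, 0.231] pointing down, gripper open.
Joint ranges: [-2.95, 2.95], [-0.29, 1.99], [-1.47, 1.44], [0.14, 2.54], [-1.03, 4.17], [0.13, 1.85], [-2.86, 2.86]. Speed limits (rad/s): [2.39, 2.39, 3.01, 3.01, 3.14, 3.14, 3.14].

INTERFACE

Orientations are given as a 3x3 rotation matrix whose columns are the frame's x, y, z axes.
In Python, from bench import sensors, optics, arm gives the robot as it stands. The module is installed in compiled form; this text tells all that it offers.
- The arm moves only by the shell command python3 -m pendant 'ROWS' [FORCE]. ROWS is a JSON object of lists of equal length, an entry for each row: "travel": the shift along the tool's x, y, z each as a share of 0.025 m, from -1 to 1, a list of three; "spin": the turn about the tool's z as a share of 5 degrees, from -1 to 1; "jaw": the gripper's target within -1 to 1 (shut at 1, half-way at 0, fully open at -1). A call has 1 to 12 rows; each row shifts and turns the commanded pose from where the row before left it, along the tool's axes as they then stand; what a row does not reach is not made up. A row lasts 1/12 s, in which the tool goes at most 41.7 mm and 7.16 degrees, less where a joint would pass 70% of its speed; a pose out of reach is approached as far as the arm can. A call with a number of a shift or a turn outside -1 to 1 is refused whole. A call with a gripper value outside its range is refused whole. The fingers move at their own pace and stop on an object; FORCE is the grip in N (left out, the last holds). Time passes only in rows, so rows that do not move let the fingers close. It gives the time, the measured TCP pose, the force, the opening and the grip force at its end, in the units of the state.
- sensors.read_state(): the state, without advancing time (a new reading comes with each control period).
- optics.snapshot(name): name is "scene" or "side" or "wrist"; returns the picture (420x560x3 uint8, red, green, blue); there is no depth.
- optics.get_calibration(name): a dict with "fx", "fy", "cx", "cy" (pixels), "R" (3x3) and "t" (3): a world point X has camera coordinates R X + t. Camera axes: x right, y down, z forward; pixel columns grow to the right and rows downward; lengths in m; the calibration is good to about 2 mm. The wrist camera is an equidistant fisheye: a pixel r from the principal point sees the ray r / f radians off the axis. A picture is of the moment at which its call begins: read the wrist's pose just before it. get_calibration takes no time and is no camera call; for the wrist camera it gives the pose at the moment of the call.
- arm.job_done(): hands the job in; it is judged then, once.
The state is a dict: "t": time; "joints": joint angles; "qd": joint speeds; "joint_torque": joint torques, N m; "tool_pos": TCP position; "orientation": TCP orientation; "ft_force": force on the tool from outside, world axes, zero at the start; "moment": the same for the moment, N m; "finger_gap": finger opening in m; "finger_force": force on a finger pad.
Only numpy, scipy, OpenCV 4.12 (cv2) and the standard library are available. Lean on these libraries where they do the work, as an engineer would, in place of code of your own. Each camera call takes 0.05 s, during which the arm holds its last target. There are 200 camera calls.

## Working session

There is one attempt and no reset: what is moved stays moved. The work goes in short steps, Python scripts to look and compute and a shell command to move; the robot and the scene stay as the last step left them, time stands still between calls to the robot, and variables do not carry over. Pictures are saved under pics/ and viewed, at most 10 in all, crops included, and the job is handed in when it is done.

```bash
mkdir -p pics
cat > h.py <<'E'
import numpy as np, cv2
from bench import sensors, optics, arm
def ray(c,u,v,fish=False):
    x=(u-c['cx'])/c['fx'];y=(v-c['cy'])/c['fy']
    if fish:
        r=np.hypot(x,y);d=np.array([x/r*np.sin(r),y/r*np.sin(r),np.cos(r)]) if r>1e-9 else np.array([0,0,1.])
    else: d=np.array([x,y,1.])
    R=np.array(c['R']);t=np.array(c['t'])
    return -R.T@t, R.T@(d/np.linalg.norm(d))
def onz(c,u,v,z,fish=False):
    o,d=ray(c,u,v,fish);return o+d*(z-o[2])/d[2]
def proj(c,X,fish=False):
    p=np.array(c['R'])@np.array(X)+np.array(c['t'])
    if fish:
        s=np.hypot(p[0],p[1]);th=np.arctan2(s,p[2]);q=p[:2]/max(s,1e-9)*th
    else: q=p[:2]/p[2]
    return np.array([q[0]*c['fx']+c['cx'],q[1]*c['fy']+c['cy']])
def save(n,f):
    im=optics.snapshot(n);cv2.imwrite('pics/'+f,cv2.cvtColor(im,cv2.COLOR_RGB2BGR));return im
E
python3 - <<'E'
from h import *
a=[save(n,n+'0.png') for n in('scene','side')]
for n in('scene','side','wrist'):
    c=optics.get_calibration(n);print(n,c['fx'],c['cx'],c['cy'],-np.array(c['R']).T@np.array(c['t']))
s=sensors.read_state();print(s['t'],s['tool_pos'],np.round(s['orientation'],3),s['finger_gap'],s['ft_force'])
E
```

```text
scene 430.6922203547669 279.4268611560542 212.5337528304962 [ 1.11171703 -0.12490819  0.89853024]
side 379.78381039878167 276.4689030223441 215.38770032271157 [0.32068461 0.69770244 0.7103382 ]
wrist 325.19226210127806 281.08501403370593 206.92888745187597 [ 0.34693294 -0.52364901  0.37203988]
0.1 [ 0.281607   -0.55745042  0.23053228] [[ 0.893  0.451 -0.001]
 [ 0.451 -0.893  0.001]
 [-0.    -0.001 -1.   ]] 0.08549145281360332 [ 0.11943146 -0.32943893  0.64181188]
```

View pics/scene0.png

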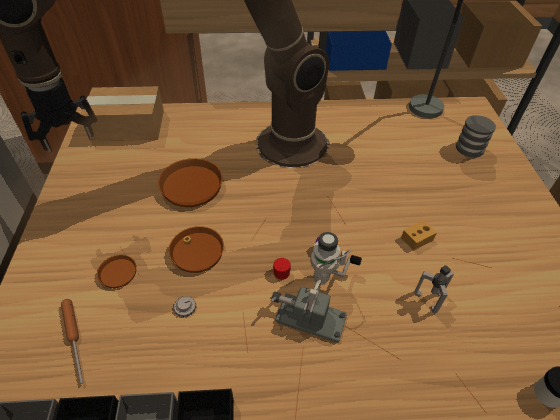

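View pics/side0.png

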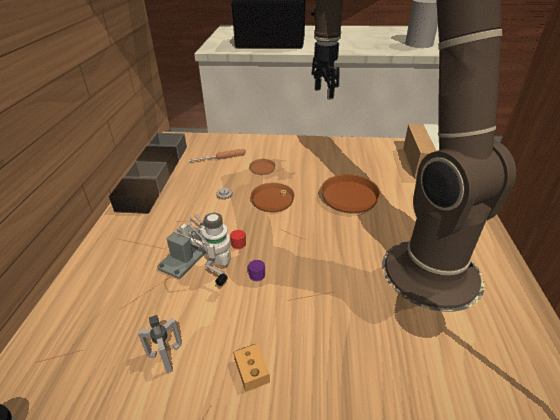

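Scene view: the reel with the drag cap is at (327,241), and the vise is below it. Candidates for the cap are the dark cap on the reel (327,241), the red look-alike (282,268) and the purple one (side 257,270); I choose the one on the reel. For the dish there are three amber ones: (191,183) large, (196,250) middle with the bushing at (187,240), and (117,271) small; I choose the middle one and will check its size.

Run:
```python
from h import *
a=cv2.imread('pics/scene0.png');b=cv2.imread('pics/side0.png')
cs,cd=optics.get_calibration('scene'),optics.get_calibration('side')
z=lambda im,u,v,w:cv2.resize(im[v-w:v+w,u-w:u+w],(400,400),interpolation=cv2.INTER_CUBIC)
cv2.imwrite('pics/crop.png',np.hstack([z(a,325,250,40),z(b,213,235,40)]))
# dishes: amber mask
for n,im,c in(('scene',a,cs),('side',b,cd)):
    h=cv2.cvtColor(im,cv2.COLOR_BGR2HSV)
    m=cv2.inRange(h,(4,150,60),(14,255,200));m=cv2.morphologyEx(m,cv2.MORPH_CLOSE,np.ones((5,5)))
    for k in cv2.findContours(m,cv2.RETR_EXTERNAL,cv2.CHAIN_APPROX_NONE)[0]:
        if cv2.contourArea(k)<300: continue
        P=np.array([onz(c,u,v,.02)[:2] for u,v in k[:,0]])
        (x,y),r=cv2.minEnclosingCircle(P.astype(np.float32));print(n,cv2.boundingRect(k),x,y,2*r)
print('bush',onz(cs,187,239,.018),onz(cd,283.5,193,.018))
# cap top centre guess
for u,v in((327,240),):print('cap',onz(cs,u,v,.16))
print(onz(cd,213,218,.167))
```

```text
scene (61, 299, 18, 44) 0.6194851398468018 -0.552341878414154 0.1151844784617424
scene (97, 249, 42, 40) 0.4841112196445465 -0.46756625175476074 0.11545567959547043
scene (168, 226, 56, 47) 0.4328654110431671 -0.282079815864563 0.15058128535747528
scene (158, 158, 65, 50) 0.1847171038389206 -0.3171789348125458 0.2084587812423706
scene (0, 40, 71, 123) -0.3171272277832031 -0.9579905271530151 0.9044842720031738
scene (523, 0, 37, 22) -0.9684574604034424 1.3394190073013306 0.28625258803367615
scene (41, 0, 165, 104) -0.6694740653038025 -0.6802007555961609 1.1842886209487915
side (251, 183, 44, 29) 0.4301076829433441 -0.2754524350166321 0.15629978477954865
side (321, 174, 60, 39) 0.18545198440551758 -0.31593701243400574 0.2142694592475891
side (156, 25, 60, 77) 1.0511353015899658 -1.8606786727905273 1.670580267906189
side (495, 0, 65, 319) -1.157353162765503 -1.8616997003555298 4.4043731689453125
side (342, 0, 70, 25) -0.2828538715839386 -3.3035051822662354 1.3666859865188599
side (148, 0, 43, 29) 1.7218384742736816 -3.2284457683563232 1.3923437595367432
bush [ 0.40039896 -0.30781706  0.018     ] [ 0.39603329 -0.29812547  0.018     ]
cap [0.53286771 0.02678031 0.16      ]
[0.53469873 0.02793465 0.167     ]
```

View pics/crop.png

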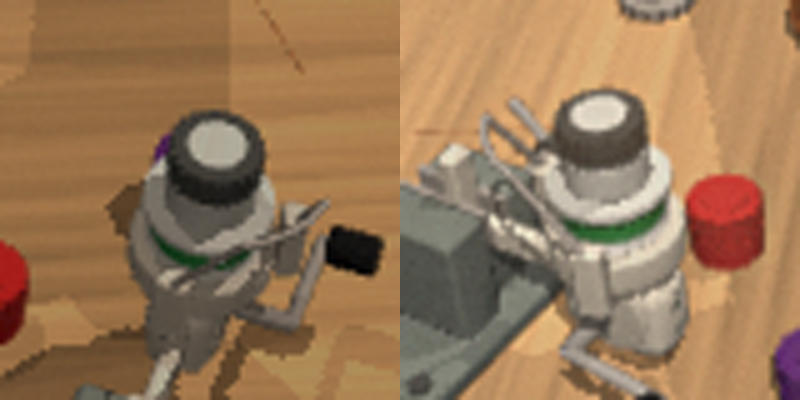

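Crop: left, the dark knurled cap with a bright skirt sits on the reel (scene 328.6,238.6; side 213.6,217.6), neither red nor purple, so the choice holds. The bail wire stands to the lower right in the scene view, i.e. the +x+y side.

```bash
python3 - <<'E'
from h import *
cs,cd=optics.get_calibration('scene'),optics.get_calibration('side')
a=onz(cs,328.6,238.6,.1675);b=onz(cd,213.6,217.6,.1675);print(a,b);m=(a+b)/2
for n,c,p in(('sc',cs,(350,251)),('sc',cs,(335,259)),('sc',cs,(322,267)),('sd',cd,(196,215)),('sd',cd,(190,219)),('sd',cd,(193,226))):
    d=onz(c,*p,.166)-m;print(n,np.hypot(d[0],d[1]),np.degrees(np.arctan2(d[1],d[0])))
E
python3 -m pendant '{"travel":[[0.975,-0.816,0],[0.975,-0.816,0],[0.975,-0.816,0],[0.975,-0.816,0],[0.975,-0.816,0],[0.975,-0.816,0],[0.975,-0.816,0],[0.975,-0.816,0],[0.975,-0.816,0],[0,0,0]],"spin":[0,0,0,0,0,0,0,0,0,0],"jaw":[-0.3,-0.3,-0.3,-0.3,-0.3,-0.3,-0.3,-0.3,-0.3,-0.3]}' 50
python3 - <<'E'
from h import *
s=sensors.read_state();c=optics.get_calibration('wrist');save('wrist','w1.png')
print(s['tool_pos'],s['joints'],s['finger_gap'],proj(c,(.431,-.279,.01),True))
E
```

```text
[0.53506314 0.02924675 0.1675    ] [0.53344017 0.02698964 0.1675    ]
sc 0.05519281074574395 50.15346082123151
sc 0.05501016489186698 7.654024758308234
sc 0.07665664000345292 -17.064110474941877
sd 0.04421413205600784 -12.737245753393841
sd 0.05352200357843344 6.399858180221561
sd 0.049921570273626856 37.432666418119005
t: 0.93
tool_pos: [0.3976, -0.2887, 0.2312]
orientation: [[0.889, 0.458, 0.001], [0.458, -0.889, 0.003], [0.002, -0.002, -1.0]]
ft_force: [0.8, 0.6, 0.2]
finger_gap: 0.0556
finger_force: 0.0
[ 0.39755459 -0.28873913  0.23121967] [ 0.67628546  0.19251985 -0.16631111  1.90276749  0.03341292  1.04969968
 -0.59883216] 0.05557952546657683 [287.8703038  148.03224096]
```

View pics/w1.png

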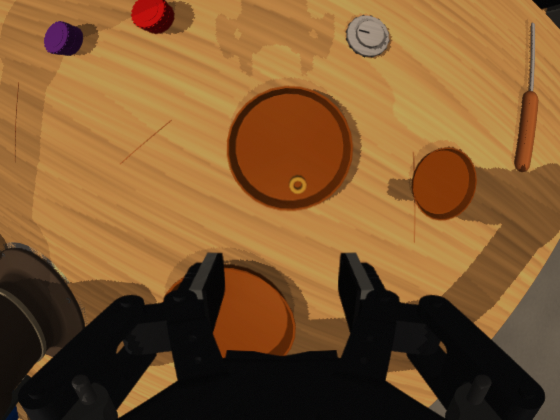

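Wrist view: the dish is at (290,148), the bushing at (298,185), red and purple look-alikes at top left; this agrees with the estimate. On to the reel.

```bash
python3 -m pendant '{"travel":[[0.968,-0.797,0],[0.968,-0.797,0],[0.968,-0.797,0],[0.968,-0.797,0],[0.968,-0.797,0],[0.968,-0.797,0],[0.968,-0.797,0],[0.968,-0.797,0],[0.968,-0.797,0],[0.968,-0.797,0],[0.968,-0.797,0],[0,0,0]],"spin":[0,0,0,0,0,0,0,0,0,0,0,0],"jaw":[-0.3,-0.3,-0.3,-0.3,-0.3,-0.3,-0.3,-0.3,-0.3,-0.3,-0.3,-0.3]}'
python3 - <<'E'
from h import *
s=sensors.read_state();c=optics.get_calibration('wrist');save('wrist','w2.png')
print(s['joints'],s['finger_gap'],proj(c,(.534,.028,.1675),True))
c2=dict(c);np.save('w2.npy',c2,allow_pickle=True)
E
```

```text
t: 1.98
tool_pos: [0.5353, 0.0264, 0.2311]
orientation: [[0.89, 0.456, 0.001], [0.456, -0.89, 0.003], [0.002, -0.003, -1.0]]
ft_force: [0.3, 0.6, -0.4]
finger_gap: 0.0554
finger_force: 0.0
[ 0.17479417  0.28755979 -0.38266211  1.79390142  0.1167539   1.08116265
 -1.34551347] 0.055362042847398533 [279.29508838 225.20916156]
```

View pics/w2.png

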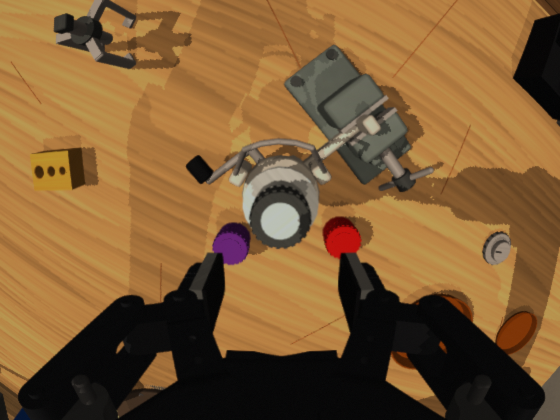

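Wrist view: the cap's bright top disc is at about (280,222), with the bail wire behind it (top of image, tool +x), clear of the finger line. Refine the centre numerically.

Run:
```python
from h import *
im=cv2.imread('pics/w2.png');c=np.load('w2.npy',allow_pickle=True).item()
g=im.min(axis=2);m=(g>130).astype(np.uint8)*255
for k in cv2.findContours(m[195:252,245:318].copy(),cv2.RETR_EXTERNAL,cv2.CHAIN_APPROX_NONE,offset=(245,195))[0]:
    if cv2.contourArea(k)<300: continue
    (u,v),ax,_=cv2.fitEllipse(k);p=onz(c,u,v,.1675,True);print(u,v,ax,p)
    s=sensors.read_state();R=np.array(s['orientation']);print((R.T@(p-s['tool_pos']))/.025)
```

```text
279.6829528808594 220.57888793945312 (35.63159942626953, 37.52671432495117) [0.53704171 0.02926273 0.1675    ]
[ 0.20651098 -0.16465299  2.53379722]
```

```bash
python3 -m pendant '{"travel":[[0.06,-0.08,0],[0,0,0],[0,0,0.8],[0,0,0.8],[0,0,0.8],[0,0,0.7],[0,0,0.4],[0,0,0.26],[0,0,0],[0,0,0]],"spin":[1,1,0.5,0,0,0,0,0,0,0],"jaw":[-0.3,-0.3,-0.3,-0.3,-0.3,-0.3,-0.3,-0.3,-0.3,-0.3]}' 50
python3 -m pendant '{"travel":[[0,0,0],[0,0,0],[0,0,0],[0,0,0],[0,0,0],[0,0,0]],"spin":[0,0,0,0,0,0],"jaw":[0.4,0.6,0.6,0.6,0.6,0.6]}' 50
```

```text
t: 2.87
tool_pos: [0.5343, 0.0225, 0.1376]
orientation: [[0.969, 0.246, 0.0], [0.246, -0.969, -0.0], [0.0, 0.0, -1.0]]
ft_force: [0.3, -0.2, -0.5]
finger_gap: 0.0553
finger_force: 0.0
t: 3.37
tool_pos: [0.5342, 0.0263, 0.1391]
orientation: [[0.968, 0.249, 0.002], [0.249, -0.968, 0.003], [0.002, -0.003, -1.0]]
ft_force: [-4.1, 7.8, 6.7]
finger_gap: 0.041
finger_force: 50.1
```

```bash
python3 -m pendant '{"travel":[[-0.02,-0.09,0],[-0.02,-0.09,0],[0,0,0]],"spin":[0,0,0],"jaw":[0.6,0.6,0.6]}' 50
python3 -m pendant '{"travel":[[0,0,-0.01],[0,0,-0.01],[0,0,-0.01],[0,0,-0.01],[0,0,-0.01],[0,0,-0.01],[0,0,-0.01],[0,0,0]],"spin":[-0.8,-0.8,-0.8,-0.8,-0.8,-0.8,-0.8,0],"jaw":[0.6,0.6,0.6,0.6,0.6,0.6,0.6,0.6]}' 50; python3 -c "
from h import *
s=sensors.read_state();print(s['joints'],s['moment'])"
```

```text
t: 3.62
tool_pos: [0.534, 0.0267, 0.1393]
orientation: [[0.969, 0.247, 0.005], [0.247, -0.969, -0.001], [0.005, 0.002, -1.0]]
ft_force: [2.3, -3.2, 6.7]
finger_gap: 0.0411
finger_force: 50.3
t: 4.28
tool_pos: [0.5334, 0.0267, 0.1405]
orientation: [[0.738, 0.675, 0.003], [0.675, -0.738, -0.0], [0.002, 0.003, -1.0]]
ft_force: [2.0, -2.7, 6.5]
finger_gap: 0.041
finger_force: 50.4
[ 0.20567307  0.39397178 -0.43690762  1.89624194  0.21136289  0.89283127
 -1.16479198] [-0.39774039 -0.40391737 -0.01746263]
```

```bash
python3 -m pendant '{"travel":[[0,0,-0.01],[0,0,-0.01],[0,0,-0.01],[0,0,-0.01],[0,0,-0.01],[0,0,-0.01],[0,0,-0.01],[0,0,-0.01],[0,0,-0.01],[0,0,-0.01],[0,0,-0.01],[0,0,0]],"spin":[-1,-1,-1,-1,-1,-1,-1,-1,-1,-1,-1,0],"jaw":[0.6,0.6,0.6,0.6,0.6,0.6,0.6,0.6,0.6,0.6,0.6,0.6]}'; python3 -c "
from h import *
s=sensors.read_state();print(s['joints'],s['moment']);save('scene','s1.png')
save('side','d1.png')
a=cv2.imread('pics/scene0.png');b=cv2.imread('pics/s1.png')
z=lambda im,u,v,w:cv2.resize(im[v-w:v+w,u-w:u+w],(400,400),interpolation=cv2.INTER_CUBIC)
cv2.imwrite('pics/crop2.png',np.hstack([z(b,325,245,40),z(cv2.imread('pics/d1.png'),213,230,40)]))"
```

```text
t: 5.28
tool_pos: [0.5356, 0.0253, 0.1431]
orientation: [[-0.128, 0.992, 0.007], [0.992, 0.128, -0.001], [-0.002, 0.007, -1.0]]
ft_force: [10.8, -5.2, -1.0]
finger_gap: 0.0411
finger_force: 50.8
[ 0.36918419  0.43393484 -0.64991012  1.88174772  0.32727793  0.92574656
 -0.30548999] [-1.01099648 -2.37099215 -0.13009962]
```

View pics/crop2.png

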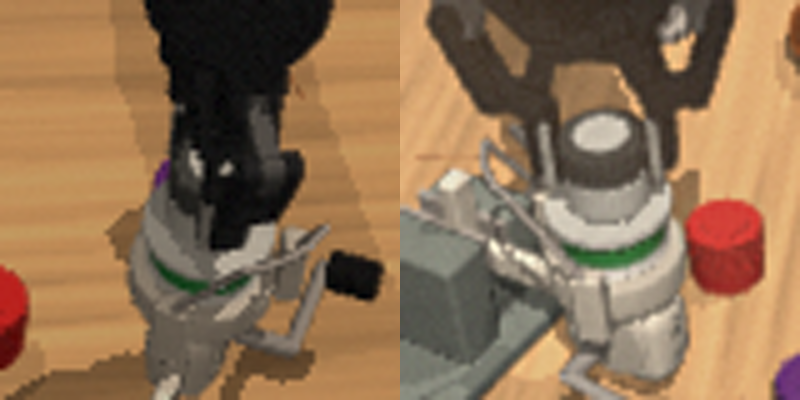

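Crop: the cap is gripped square, about 4 mm higher than before, and the fingers clear the bail. Ease the sideways load and keep turning.

```bash
python3 -m pendant '{"travel":[[-0.06,0.09,0],[-0.06,0.09,0],[0,0,-0.01],[0,0,-0.01],[0,0,-0.01],[0,0,-0.01],[0,0,-0.01],[0,0,-0.01],[0,0,0]],"spin":[0,0,-0.9,-0.9,-0.9,-0.9,-0.9,-0.9,0],"jaw":[0.6,0.6,0.6,0.6,0.6,0.6,0.6,0.6,0.6]}'; python3 -c "
from h import *
s=sensors.read_state();print(s['joints'],s['moment'])"
```

```text
t: 6.13
tool_pos: [0.5373, 0.0251, 0.1436]
orientation: [[-0.566, 0.825, 0.001], [0.825, 0.566, 0.001], [-0.0, 0.001, -1.0]]
ft_force: [3.0, 0.5, 2.5]
finger_gap: 0.0407
finger_force: 51.2
[ 0.44705681  0.46914368 -0.75842807  1.86751859  0.3896494   0.95743754
  0.1149869 ] [ 0.21884653 -0.53285263 -0.01114103]
```

```bash
python3 -m pendant '{"travel":[[0,0,-0.014],[0,0,-0.014],[0,0,-0.014],[0,0,-0.01],[0,0,-0.01],[0,0,-0.01],[0,0,-0.01],[0,0,-0.01],[0,0,-0.01],[0,0,-0.01],[0,0,-0.01],[0,0,0]],"spin":[-0.9,-0.9,-0.9,-0.9,-0.9,-0.9,-0.9,-0.9,-0.9,-0.9,-0.9,0],"jaw":[0.6,0.6,0.6,0.6,0.6,0.6,0.6,0.6,0.6,0.6,0.6,0.6]}'; python3 -c "
from h import *
s=sensors.read_state();print(s['joints'],s['moment'])"
```

```text
t: 7.13
tool_pos: [0.5387, 0.0267, 0.147]
orientation: [[-0.994, 0.106, 0.004], [0.106, 0.994, 0.003], [-0.003, 0.004, -1.0]]
ft_force: [7.3, 4.2, -1.5]
finger_gap: 0.0406
finger_force: 51.2
[ 0.58208402  0.53959524 -0.96395533  1.85590788  0.51696155  1.01590525
  0.86742175] [ 1.02164803 -1.60870984 -0.07830525]
```

```bash
python3 -m pendant '{"travel":[[-0.06,0.05,-0.01],[-0.05,0.04,-0.01],[0,0,-0.01],[0,0,-0.01],[0,0,-0.01],[0,0,-0.01],[0,0,-0.01],[0,0,-0.01],[0,0,-0.01],[0,0,-0.01],[0,0,-0.01],[0,0,0]],"spin":[-0.9,-0.9,-0.9,-0.9,-0.9,-0.9,-0.9,-0.9,-0.9,-0.9,-0.9,0],"jaw":[0.6,0.6,0.6,0.6,0.6,0.6,0.6,0.6,0.6,0.6,0.6,0.6]}'; python3 -c "
from h import *
s=sensors.read_state();print(s['joints'],s['moment'])"
```

```text
t: 8.13
tool_pos: [0.5391, 0.029, 0.149]
orientation: [[-0.726, -0.688, -0.001], [-0.688, 0.726, 0.003], [-0.001, 0.003, -1.0]]
ft_force: [-0.1, 4.8, 1.0]
finger_gap: 0.0406
finger_force: 51.6
[ 0.68691832  0.64449468 -1.16447327  1.84289273  0.65994415  1.11012226
  1.60726692] [ 1.08009762  0.08619707 -0.01121697]
```

```bash
python3 -m pendant '{"travel":[[0,0,-0.01],[0,0,-0.01],[0,0,-0.01],[0,0,-0.05],[0,0,-0.05],[0,0,0]],"spin":[-0.9,-0.9,-0.9,-0.5,0,0],"jaw":[0.6,0.6,0.6,0.6,0.6,0.6]}'; python3 -c "
from h import *
s=sensors.read_state();print(s['joints'],s['moment'])"
```

```text
t: 8.63
tool_pos: [0.5383, 0.0288, 0.1519]
orientation: [[-0.512, -0.859, -0.003], [-0.859, 0.512, 0.003], [-0.001, 0.004, -1.0]]
ft_force: [-1.4, 4.1, -0.6]
finger_gap: 0.041
finger_force: 51.4
[ 0.71715876  0.68015971 -1.22859548  1.83924252  0.70282638  1.14882355
  1.84565414] [ 0.95724727  0.40343752 -0.06155739]
```

```bash
python3 -m pendant '{"travel":[[0,0,-0.1],[0,0,-0.1],[0,0,-0.1],[0,0,0]],"spin":[0,0,0,0],"jaw":[0.6,0.6,0.6,0.6]}'; 
python3 -m pendant '{"travel":[[0,0,-0.15],[0,0,-0.2],[0,0,-0.3],[0,0,-0.5],[0,0,-0.8],[0,0,-0.8],[0,0,-0.5],[0,0,0]],"spin":[0,0,0,0,0,0,0,0],"jaw":[0.6,0.6,0.6,0.6,0.6,0.6,0.6,0.6]}'; python3 -c "
from h import *
s=sensors.read_state();print(s['joints'],s['moment']);c=optics.get_calibration('wrist');save('wrist','w3.png');save('side','d3.png')
# dish and bushing from w1 (calibration at that time unknown): scene view instead
"
```

```text
t: 8.97
tool_pos: [0.54, 0.0265, 0.1604]
orientation: [[-0.512, -0.859, 0.001], [-0.859, 0.512, -0.001], [0.0, -0.001, -1.0]]
ft_force: [1.2, -0.0, -1.0]
finger_gap: 0.0407
finger_force: 51.4
t: 9.63
tool_pos: [0.541, 0.0276, 0.2444]
orientation: [[-0.511, -0.86, 0.004], [-0.86, 0.511, 0.0], [-0.003, -0.004, -1.0]]
ft_force: [0.7, 0.8, -1.6]
finger_gap: 0.0406
finger_force: 51.4
[ 0.78012828  0.59175618 -1.32131033  1.73215803  0.59855104  1.29448966
  1.93150637] [ 0.0707226  -0.0185764   0.00950825]
```

View pics/d3.png

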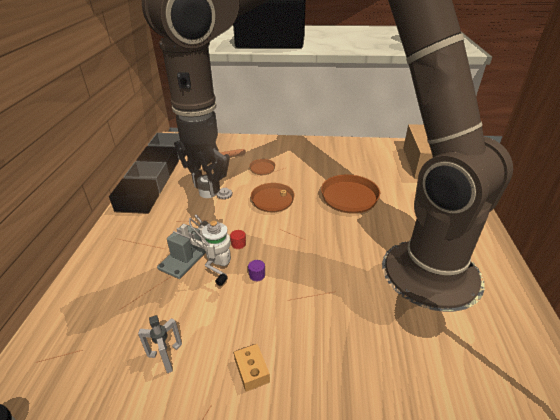

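Side view: the cap is off the reel, held level in the gripper; the reel's bare collar is at (213,225), dish and bushing are undisturbed. Unwind the wrist, then head for the dish.

```bash
Z='ignored'
python3 -m pendant '{"travel":[[0,0,0],[0,0,0],[0,0,0],[0,0,0],[0,0,0],[0,0,0],[0,0,0],[0,0,0],[0,0,0],[0,0,0],[0,0,0],[0,0,0]],"spin":[1,1,1,1,1,1,1,1,1,1,1,1],"jaw":[0.6,0.6,0.6,0.6,0.6,0.6,0.6,0.6,0.6,0.6,0.6,0.6]}' >/dev/null
python3 -m pendant '{"travel":[[0,0,0],[0,0,0],[0,0,0],[0,0,0],[0,0,0],[0,0,0],[0,0,0],[0,0,0],[0,0,0],[0,0,0],[0,0,0],[0,0,0]],"spin":[1,1,1,1,1,1,1,1,1,1,1,1],"jaw":[0.6,0.6,0.6,0.6,0.6,0.6,0.6,0.6,0.6,0.6,0.6,0.6]}' >/dev/null
python3 -m pendant '{"travel":[[0,0,0],[0,0,0],[0,0,0],[0,0,0],[0,0,0],[0,0,0],[0,0,0],[0,0,0],[0,0,0],[0,0,0],[0,0,0],[0,0,0]],"spin":[1,1,1,1,1,1,1,1,1,1,1,0],"jaw":[0.6,0.6,0.6,0.6,0.6,0.6,0.6,0.6,0.6,0.6,0.6,0.6]}'
python3 -c "
from h import *
s=sensors.read_state();print(s['joints']);R=np.array(s['orientation']);print(R.T@(np.array([.42,-.24,s['tool_pos'][2]])-s['tool_pos'])/.025)"
```

```text
t: 12.73
tool_pos: [0.539, 0.0265, 0.2399]
orientation: [[0.437, 0.899, -0.002], [0.899, -0.437, -0.0], [-0.001, -0.002, -1.0]]
ft_force: [0.1, 0.0, -1.4]
finger_gap: 0.0407
finger_force: 51.3
[ 0.36558709  0.32668767 -0.63173386  1.75934873  0.211439    1.12624462
 -0.78545189]
[-11.66906919   0.37993018   0.01442488]
```

```bash
python3 -m pendant '{"travel":[[-0.97,0.03,0],[-0.97,0.03,0],[-0.97,0.03,0],[-0.97,0.03,0],[-0.97,0.03,0],[-0.97,0.03,0],[-0.97,0.03,0],[-0.97,0.03,0],[-0.97,0.03,0],[-0.97,0.03,0],[-0.97,0.03,0],[-0.97,0.03,0]],"spin":[0,0,0,0,0,0,0,0,0,0,0,0],"jaw":[0.6,0.6,0.6,0.6,0.6,0.6,0.6,0.6,0.6,0.6,0.6,0.6]}' >/dev/null
python3 -m pendant '{"travel":[[0,0,0],[0,0,0],[0,0,0],[0,0,0],[0,0,0],[0,0,0],[0,0,0],[0,0,0]],"spin":[1,1,1,1,1,0.6,0,0],"jaw":[0.6,0.6,0.6,0.6,0.6,0.6,0.6,0.6]}'
python3 - <<'E'
from h import *
s=sensors.read_state();c=optics.get_calibration('wrist');save('wrist','w4.png');np.save('w4.npy',c,allow_pickle=True)
print(s['joints'],proj(c,(.431,-.279,.01),True))
im=cv2.imread('pics/w4.png');h=cv2.cvtColor(im,cv2.COLOR_BGR2HSV)
m=cv2.inRange(h,(4,150,60),(14,255,200));m=cv2.morphologyEx(m,cv2.MORPH_CLOSE,np.ones((5,5)))
for k in cv2.findContours(m,cv2.RETR_EXTERNAL,cv2.CHAIN_APPROX_NONE)[0]:
    if cv2.contourArea(k)<800: continue
    P=np.array([onz(c,u,v,.02,True)[:2] for u,v in k[:,0]])
    (x,y),r=cv2.minEnclosingCircle(P.astype(np.float32));print(cv2.boundingRect(k),x,y,2*r)
E
```

```text
t: 14.4
tool_pos: [0.4213, -0.2392, 0.2405]
orientation: [[0.804, 0.595, -0.001], [0.595, -0.804, 0.0], [-0.001, -0.001, -1.0]]
ft_force: [1.1, -0.0, -0.3]
finger_gap: 0.0404
finger_force: 51.3
[ 0.79565923  0.1944348  -0.4332124   1.89093046  0.09227215  1.07665326
 -0.60761897] [313.60781111 189.22981164]
(227, 307, 73, 49) 0.22827406227588654 -0.3502397835254669 0.11594756692647934
(415, 204, 67, 69) 0.4935620129108429 -0.46003416180610657 0.1163109540939331
(510, 165, 36, 74) 0.6128808259963989 -0.5442091226577759 0.11153079569339752
(256, 131, 122, 117) 0.4328952729701996 -0.28174513578414917 0.1431344449520111
(181, 10, 44, 44) 0.5041019916534424 -0.07052147388458252 0.06125587224960327
```

View pics/w4.png

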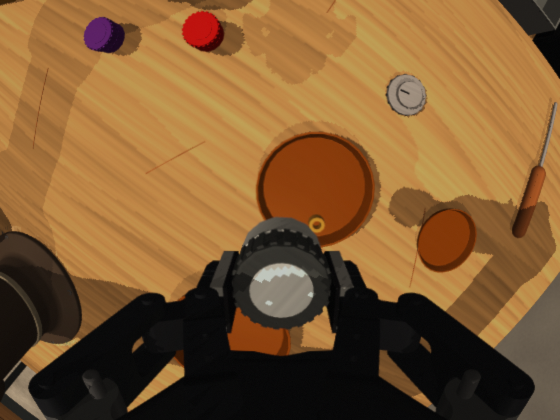

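Wrist view: the cap is held between the fingers at (282,285); the dish is at (315,189), the bushing at (317,226).

Run:
```python
from h import *
c=np.load('w4.npy',allow_pickle=True).item();s=sensors.read_state();R=np.array(s['orientation']);p=s['tool_pos']
b=onz(c,317,225,.018,True);d=np.array([.4325,-.281,0]);v=(d-b);v[2]=0;print('bush',b,np.linalg.norm(v))
t=d+v/np.linalg.norm(v)*.013;print('target',t,np.degrees(np.arctan2(v[1],v[0])))
t[2]=p[2];print(R.T@(t-p)/.025)
```

```text
bush [ 0.39998801 -0.30759705  0.018     ] 0.04200514756802624
target [ 0.442562   -0.27276859  0.        ] 39.285532329140366
[-1.16740381e-01  1.58384297e+00 -1.16462968e-03]
```

```bash
python3 -m pendant '{"travel":[[-0.06,0.8,0],[-0.06,0.78,0],[0,0,0.9],[0,0,0.9],[0,0,0.9],[0,0,0.9],[0,0,0.9],[0,0,0.9],[0,0,0.8],[0,0,0.6],[0,0,0.4],[0,0,0]],"spin":[0,0,0,0,0,0,0,0,0,0,0,0],"jaw":[0.6,0.6,0.6,0.6,0.6,0.6,0.6,0.6,0.6,0.6,0.6,0.6]}'
python3 -m pendant '{"travel":[[0,0,0],[0,0,0]],"spin":[0,0],"jaw":[0.6,0.6]}'
```

```text
t: 15.45
tool_pos: [0.4414, -0.2723, 0.059]
orientation: [[0.805, 0.594, -0.003], [0.594, -0.805, 0.002], [-0.001, -0.003, -1.0]]
ft_force: [-0.2, 0.3, -0.2]
finger_gap: 0.0409
finger_force: 51.6
t: 15.62
tool_pos: [0.4432, -0.2732, 0.0619]
orientation: [[0.805, 0.593, 0.001], [0.593, -0.805, -0.001], [0.001, 0.001, -1.0]]
ft_force: [0.5, -0.2, 0.2]
finger_gap: 0.04
finger_force: 51.6
```

Now down to about 20 mm, then slowly onto the floor.

```bash
python3 -m pendant '{"travel":[[0,0,0.5],[0,0,0.5],[0,0,0.4],[0,0,0.2],[0,0,0],[0,0,0]],"spin":[0,0,0,0,0,0],"jaw":[0.6,0.6,0.6,0.6,0.6,0.6]}'
python3 -m pendant '{"travel":[[0,0,0.06],[0,0,0.06],[0,0,0.06],[0,0,0]],"spin":[0,0,0,0],"jaw":[0.6,0.6,0.6,0.6]}'
```

```text
t: 16.12
tool_pos: [0.4428, -0.2729, 0.0214]
orientation: [[0.806, 0.592, 0.0], [0.592, -0.806, -0.0], [0.0, 0.0, -1.0]]
ft_force: [0.1, -0.3, -0.2]
finger_gap: 0.0409
finger_force: 51.6
t: 16.45
tool_pos: [0.4426, -0.2729, 0.0166]
orientation: [[0.806, 0.592, 0.0], [0.592, -0.806, -0.0], [-0.0, 0.0, -1.0]]
ft_force: [-0.3, -0.8, -0.8]
finger_gap: 0.0409
finger_force: 51.6
```

```bash
python3 -m pendant '{"travel":[[0,0,0.04],[0,0,0.04],[0,0,0.04],[0,0,0]],"spin":[0,0,0,0],"jaw":[0.6,0.6,0.6,0.6]}'
python3 -m pendant '{"travel":[[0,0,0.03],[0,0,0.03],[0,0,0]],"spin":[0,0,0],"jaw":[0.6,0.6,0.6]}'
```

```text
t: 16.78
tool_pos: [0.4425, -0.2729, 0.0134]
orientation: [[0.806, 0.592, -0.0], [0.592, -0.806, 0.0], [-0.0, -0.0, -1.0]]
ft_force: [0.1, 0.8, -0.9]
finger_gap: 0.0404
finger_force: 51.6
t: 17.03
tool_pos: [0.4425, -0.2729, 0.0119]
orientation: [[0.806, 0.592, -0.0], [0.592, -0.806, 0.0], [-0.0, -0.0, -1.0]]
ft_force: [0.3, -0.0, -1.0]
finger_gap: 0.0405
finger_force: 51.6
```

```bash
python3 -m pendant '{"travel":[[0,0,0.03],[0,0,0.03],[0,0,0]],"spin":[0,0,0],"jaw":[0.6,0.6,0.6]}'
```

```text
t: 17.28
tool_pos: [0.4425, -0.273, 0.0115]
orientation: [[0.806, 0.592, -0.0], [0.592, -0.806, -0.001], [-0.001, 0.0, -1.0]]
ft_force: [-3.0, 0.9, 11.6]
finger_gap: 0.0407
finger_force: 52.9
```

```bash
python3 -m pendant '{"travel":[[0,0,0.02],[0,0,0.02],[0,0,0]],"spin":[0,0,0],"jaw":[0.6,0.6,0.6]}'; python3 -c "
from h import *
save('side','d5.png');a=cv2.imread('pics/d5.png');save('scene','s5.png');b=cv2.imread('pics/s5.png')
z=lambda im,u,v,w:cv2.resize(im[v-w:v+w,u-w:u+w],(400,400),interpolation=cv2.INTER_CUBIC)
cv2.imwrite('pics/crop5.png',np.hstack([z(b,197,240,40),z(a,273,185,40)]))"
```

```text
t: 17.53
tool_pos: [0.4425, -0.2731, 0.0114]
orientation: [[0.806, 0.592, -0.0], [0.592, -0.806, -0.001], [-0.001, 0.001, -1.0]]
ft_force: [-7.1, 2.5, 23.6]
finger_gap: 0.0407
finger_force: 54.1
```

View pics/crop5.png

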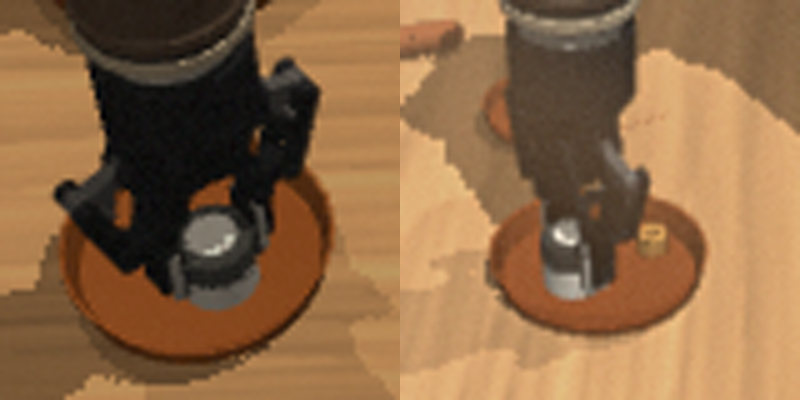

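Crop: the cap stands upright on the dish floor, away from the bushing. Contact felt at TCP z 0.0115. Relax the push, release, and rise.

```bash
python3 -m pendant '{"travel":[[0,0,-0.04],[0,0,-0.04],[0,0,0],[0,0,0],[0,0,0],[0,0,0],[0,0,0],[0,0,0],[0,0,0]],"spin":[0,0,0,0,0,0,0,0,0],"jaw":[0.6,0.6,0.6,0.1,0,-0.1,-0.2,-0.25,-0.25]}' 20
python3 -m pendant '{"travel":[[0,0,-0.1],[0,0,-0.2],[0,0,-0.4],[0,0,-0.8],[0,0,-1],[0,0,-1],[0,0,-1],[0,0,-1],[-0.5,0,-0.8],[-0.5,0,0],[0,0,0],[0,0,0]],"spin":[0,0,0,0,0,0,0,0,0,0,0,0],"jaw":[-0.25,-0.25,-0.25,-0.25,-0.25,-0.25,-0.25,-0.25,-0.25,-0.25,-0.25,-0.25]}'
python3 -c "
from h import *
save('wrist','w6.png');a=cv2.imread('pics/w6.png');c=optics.get_calibration('wrist');save('side','d6.png');b=cv2.imread('pics/d6.png')
u,v=proj(c,(.4325,-.281,.01),True).astype(int);print(u,v)
z=lambda im,u,v,w:cv2.resize(im[v-w:v+w,u-w:u+w],(400,400),interpolation=cv2.INTER_CUBIC)
cv2.imwrite('pics/crop6.png',np.hstack([z(a,u,v,90),z(b,273,190,40)]))
h=cv2.cvtColor(a,cv2.COLOR_BGR2HSV);m=cv2.inRange(h,(4,150,60),(14,255,200));m=cv2.morphologyEx(m,cv2.MORPH_CLOSE,np.ones((5,5)))
k=max(cv2.findContours(m,cv2.RETR_EXTERNAL,cv2.CHAIN_APPROX_NONE)[0],key=cv2.contourArea)
P=np.array([onz(c,x,y,.02,True)[:2] for x,y in k[:,0]]);print(cv2.minEnclosingCircle(P.astype(np.float32)))"
```

```text
t: 18.38
tool_pos: [0.4426, -0.2728, 0.0115]
orientation: [[0.806, 0.592, -0.0], [0.592, -0.806, 0.0], [-0.0, -0.0, -1.0]]
ft_force: [-0.3, -0.5, 0.3]
finger_gap: 0.0533
finger_force: 0.0
t: 19.38
tool_pos: [0.4221, -0.288, 0.1698]
orientation: [[0.807, 0.591, 0.001], [0.591, -0.807, -0.001], [0.0, 0.001, -1.0]]
ft_force: [0.4, 0.3, -0.3]
finger_gap: 0.0531
finger_force: 0.0
282 178
((0.4332740008831024, -0.28160184621810913), 0.07210378348827362)
```

View pics/crop6.png

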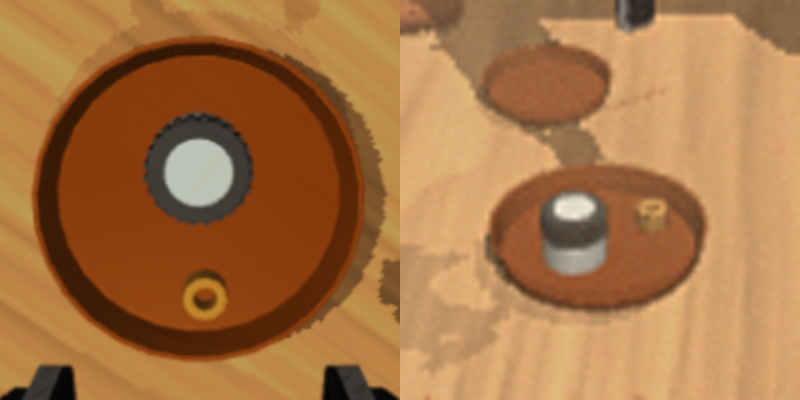

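The crops show the cap flat and upright in the dish, near its centre; the bushing is in place, the dish has not moved, and the gripper is clear.

```bash
python3 -c "
from bench import arm
print(arm.job_done())"
```

```text
the job is handed in; nothing more can be done
None
```

The drag cap is unscrewed and stands flat, right way up, near the centre of the amber dish; the last pictures show the dish and bushing where they were, and the job is handed in at about 19.5 s with no verdict shown to me.

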